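# Hold the hot drying chamber's sprung hatch ajar with the lifting bar

### The arm

A 6-joint arm with a two-finger parallel gripper is mounted at the origin on the work surface. World frame = base frame: x ahead of the robot, y to its left, z up, the work surface at z = 0. Lengths are in m, angles in rad, forces in N, time in s.
With the tool pointing down it reaches from about 0.35 to 0.975 m from the base axis. Payload 4.9 kg.
Tool frame: the origin (TCP) lies on the centre line of the jaws, within the pads' length; the fingertips stand ctrl.nose_length ahead of it and the grasp point (between the pads) lies 2 mm behind it (ctrl.nose_length is the distance from the TCP to the fingertips, in m); z points along the fingers, y is the direction in which the jaws open and shut (so a half turn about z gives the same grasp; the last joint's range is limited). The gripper opens to 85 mm and grips with 20 to 120 N. Pads are 22 mm wide; open, the fingers measure 114 mm over their backs; the gripper's body (76 mm by 85 mm) begins 54 mm behind the grasp point. The pads swing forward as they close: fully open they stand 13 mm farther back than shut.
Start: joints at [-1.224, 0.053, 1.613, -0, 1.476, -0.119], TCP at [0.281, -0.558, 0.248] pointing down, gripper open.
Joint ranges: [-3.01, 3.01], [-1.01, 2.22], [0.06, 2.58], [-1.02, 4.17], [0.09, 2.62], [-3.14, 3.14]. Speed limits (rad/s): [2.57, 2.57, 3.14, 3.14, 3.14, 3.14].

### API

Orientations are given as a rotation vector (axis times angle).
In Python, from station import sensors, get_image, order, ctrl gives the robot as it stands.
- The arm moves only by the tool move_arm, never from a script. Its argument "increments" is a list of rows, each a list of 5 numbers: the shift along the tool's x, y, z in cm, then the turn about the tool's z in degrees, then the finger opening in cm, from 0 to 8.54. In form: [[dx, dy, dz, twist, gripper], ...]. A call has 1 to 5 rows; each row is the pose to reach, as a shift and turn from the pose commanded when the call began, along the tool's axes at that moment; what a row does not reach only later rows make up. A row lasts 1/8 s, in which the tool goes at most 62.5 mm and 10.7 degrees, less where a joint would pass 70% of its speed; a pose out of reach is approached as far as the arm can. A call with a gripper value outside its range is refused whole. The fingers move at their own pace and stop on an object; "newtons" is the grip in N (left out, the last holds). Time passes only in rows, so rows that repeat a pose let the fingers close. It gives the time, the measured TCP pose, the force and the opening at its end, in the units of the state.
- sensors.get_obs(): the state, without advancing time (a new reading comes with each control period).
- get_image(name): name is "scene" or "top" or "wrist"; returns a dict with "image" (480x640x3 uint8, red, green, blue), "K" (3x3 intrinsics, pixels), "R" (3x3) and "t" (3): a world point X has camera coordinates R X + t. Camera axes: x right, y down, z forward; pixel columns grow to the right and rows downward; lengths in m; the calibration is good to about 2 mm. The wrist camera is an equidistant fisheye: a pixel r from the principal point sees the ray r / f radians off the axis. A picture is of the moment at which its call begins. There is no depth.
- order.finish_job(): hands the job in, once; it reports no verdict.
The state is a dict: "t": time; "q": joint angles; "dq": joint speeds; "effort": joint torques, N m; "tool_pos": TCP position; "tool_rot": TCP orientation; "contact_force": force on the tool from outside, world axes, zero at the start; "wrist_torque": the same for the moment, N m; "opening": finger opening in m.
Only numpy, scipy, OpenCV 4.12 (cv2) and the standard library are available. Lean on these libraries where they do the work, as an engineer would, in place of code of your own. Each camera call takes 0.05 s, during which the arm holds its last target.

### The job

The drying chamber is hot, so work its sprung hatch with the lifting bar only: take the bar by its grip from its rest and, with the hatch still shut, put the rod end through the steel eyelet on the hatch, well clear of the far face, then use it to raise the hatch past its balance point, without letting it fly fully open. Then bring the hatch back and finish holding it still with the bar just below the balance point, where it leans on the bar and would fall shut if let go; the program ends while the robot is still holding it. Do not touch the chamber or hatch with the robot itself, and leave the other things on the table where they are.

Things in the scene. Friction and masses are not known exactly. Their poses are not given: they have to be found in the camera images.
- chamber: grey drying chamber, an open-topped box fixed to the table, 240 mm (its x) by 250 mm (its y), 110 mm high; hot. Origin: centre of the underside; its x points from the front (robot side) to the hinge side, z up. The aluminium hatch covers its top.
- hatch (a joint): hatch angle, rad: 0 shut (flat); grows as its front edge rises; stop at 1.5. Gravity and a counterbalance spring push it shut below the balance point, 0.90 rad (52 degrees from flat), and open beyond; it never stays by itself in between. Pull at the eyelet about 2 N when shut, falling to 0 at the balance point; beyond, it pushes away, up to 2.7 N at the stop. 'Just below' is 0.62 to 0.87 rad.
- hinge (a point): point on the hinge axis (parallel to the chamber's y) at mid-width of the hatch: 125 mm from the chamber's origin along its +x, 111 mm above the table. The hatch plate is 240 by 250 by 6 mm, its underside level with the axis when shut. Axes parallel to the chamber's when shut; they turn with the hatch.
- eyelet (a point): centre of a 15 mm round hole in an upright steel plate (34 wide, 36 high, 8 mm thick) on the hatch's front corner at the chamber's -y side; hole axis along the chamber's y; insert from the -y side; the rod turns freely in it. From hinge, in hatch axes: x -225, y -110 (hatch edge 15 mm farther out), z +24 mm; 135 mm above the table when shut. Axes as hinge.
- bar: lifting bar, about 0.1 kg, lying level in its rest: a black square plastic grip 18 by 18 mm and 110 mm long, from one end of which a steel rod, 8 mm in diameter, sticks out 70 mm. Origin: centre of the grip, 55 mm above the table at the start; its +y axis points along the rod to the tip.
- bar_tip (a point): tip of the rod (its last 4 mm tapered), on the bar's axis 125 mm from the bar's origin.
- rest: grey rest fixed to the table, 50 by 110 mm: two forked saddles, 12 mm thick, 40 mm wide, 58 mm high, centred 46 mm either side of the middle, under the ends of the bar's grip; the middle 80 mm of the grip is free for the fingers. The bar lifts straight up out of it. Origin: centre of the underside, y along the bar.
- spool: bystander: black and grey spool lying flat, 180 mm in diameter, 55 mm high; origin centre of the underside.
- bottle: bystander: white bottle 60 mm in diameter, 150 mm high; origin centre of the underside.
- jar: bystander: glass jar 56 mm in diameter, 60 mm high; origin centre of the underside.
- profile: bystander: dark square slotted profile 20 by 120 (its y) by 20 mm lying flat; origin centre of the underside.
- scraper: bystander: flat scraper with a handle, 200 mm long, lying flat along its x.
- tray: bystander: white open tray 90 by 120 by 35 mm; origin centre of the underside.
- pulley: bystander: aluminium pulley wheel 48 mm in diameter, 24 mm high; origin centre of the underside.
Mind the look-alikes: they are no part of the job. Of the things like the bar, leave any that is pink; of the rest the larger one is meant. What is shaped like the rest but purple is not meant.

How it is judged:
On the way, in this order (a step that is already met when the one before it is completed fails the run):
1. the rod end is through the eyelet, the hatch still shut (y of bar_tip in the frame of eyelet above 0.015 m and y of bar in the frame of eyelet below -0.03 m and x of bar_tip in the frame of eyelet between -0.014 and 0.014 m and z of bar_tip in the frame of eyelet between -0.014 and 0.014 m and angle between the y axis of bar and the y axis of eyelet, either way round below 0.3 rad and contact force between the fingers and bar above 1 N and value of joint hatch below 0.1 rad), for 0.1 s.
2. the hatch is raised past its balance point on the held bar (y of bar_tip in the frame of eyelet above 0.015 m and y of bar in the frame of eyelet below -0.03 m and x of bar_tip in the frame of eyelet between -0.014 and 0.014 m and z of bar_tip in the frame of eyelet between -0.014 and 0.014 m and angle between the y axis of bar and the y axis of eyelet, either way round below 0.3 rad and contact force between the fingers and bar above 1 N and value of joint hatch above 0.93 rad), for 0.1 s.
At the end, for the whole second after the job is handed in: The gripper still holds the bar, its rod is through the eyelet (tip at least 15 mm beyond the hole's centre on the inner side, grip outside), the hatch leans on the rod and stays still between 0.62 and 0.87 rad, and no bystander has moved more than 40 mm (y of bar_tip in the frame of eyelet above 0.015 m and y of bar in the frame of eyelet below -0.03 m and x of bar_tip in the frame of eyelet between -0.014 and 0.014 m and z of bar_tip in the frame of eyelet between -0.014 and 0.014 m and angle between the y axis of bar and the y axis of eyelet, either way round below 0.3 rad and contact force between the fingers and bar above 1 N and value of joint hatch between 0.62 and 0.87 rad and velocity of joint hatch between -0.08 and 0.08 rad/s and contact force between bar and chamber above 0.04 N and contact force between bar and rest below 0.05 N and height (world z) of bar above 0.2 m and distance of each of spool, bottle, jar, profile, scraper, tray, pulley from where it was at the start of the episode below 0.04 m); the arm keeps its last pose, push and grip.
It fails at once if the robot itself touches the hot chamber or its hatch (contact force between any of the arm, the fingers and chamber above 0.5 N).
It fails at once if the hatch flies fully open (value of joint hatch above 1.4 rad).
It fails at once if a bystander is knocked about or tipped (distance of any of spool, bottle, jar, profile, scraper, tray, pulley from where it was at the start of the episode above 0.04 m or angle between any of spool, bottle, jar, profile, scraper, tray, pulley's own z axis and vertical above 0.5 rad).
It also fails if it takes over 59 s, if anything falls off the work surface, if the arm or the gripper's body presses on something with over 40 N, if the wrist force passes 120 N, or if a joint passes its speed limit or range.

## Working session

There is one attempt and no reset: what is moved stays moved. The work goes in short steps, Python scripts to look and compute and a tool call to move; the robot and the scene stay as the last step left them, time stands still between calls to the robot, and variables do not carry over. Pictures are saved under pics/ and viewed, and the job is handed in when it is done.

Besides the shell and the picture viewer there is one more tool, called as name(argument=value, ...), one argument or row to a line, values as JSON. move_arm: Moves the arm, as the interface text tells. Its arguments: {"type":"object","properties":{"increments":{"type":"array"},"newtons":{"type":"number"}},"required":["increments"]}

```bash
ls; mkdir -p pics; python3 - <<'E'
from station import sensors,get_image,order,ctrl
import cv2,numpy as np
o=sensors.get_obs();print(o);print(ctrl.nose_length)
for n in ["scene","top","wrist"]:
    d=get_image(n);cv2.imwrite(f"pics/{n}0.png",d["image"][:,:,::-1]);print(n,d["K"].tolist(),d["R"].tolist(),d["t"])
E
```

```text
pics
{'t': 0.0, 'q': array([-1.22399297e+00,  5.33603341e-02,  1.61430350e+00, -3.40667727e-05,
        1.47601031e+00, -1.18987423e-01]), 'dq': array([-0.00044764, -0.00060226, -0.00125905,  0.00120037,  0.00064036,
       -0.00034686]), 'effort': array([-5.27705797e-04, -3.93674254e+01, -3.70181537e+01, -3.05420508e-04,
        7.05950733e-03,  1.70407048e-07]), 'tool_pos': array([ 0.2805013 , -0.55785252,  0.24705516]), 'tool_rot': array([-3.05476702e+00, -7.24594677e-01,  4.24272182e-04]), 'contact_force': array([-0.22754844,  0.13258473,  0.85042562]), 'wrist_torque': array([0.00171559, 0.05641627, 0.04228622]), 'opening': 0.08517699125815241}
0.017
scene [[567.8489184513786, 0.0, 318.3831752017425], [0.0, 567.8489184513786, 248.26347497538222], [0.0, 0.0, 1.0]] [[0.060771851576999956, 0.9981118410257628, 0.008918231891164082], [0.6018614066570099, -0.02951472131450511, -0.7980549657777789], [-0.7962848920033256, 0.05386681752144444, -0.6025186609038453]] [ 0.01809948 -0.20963208  1.85721992]
top [[541.2907684200356, 0.0, 321.3317251667958], [0.0, 541.2907684200356, 248.1396144390901], [0.0, 0.0, 1.0]] [[0.093214164761701, -0.9956189277517827, 0.007353243513482302], [-0.9737498191562477, -0.09270206508302288, -0.20788847207702033], [0.20765935852003758, 0.012217930746780428, -0.9781248964152344]] [-0.09417677  0.50538917  1.25332329]
wrist [[371.64829954431775, 0.0, 318.07815156975295], [0.0, 371.64829954431775, 243.64899441963493], [0.0, 0.0, 1.0]] [[0.4490410069320815, -0.8935074461329235, -0.0025725082010381963], [-0.8576831945053472, -0.43184071610807945, 0.27909341406483446], [-0.25048295741731885, -0.12311799062802788, -0.9602605107090428]] [-0.62239468 -0.03694577  0.37895545]
```

View pics/scene0.png

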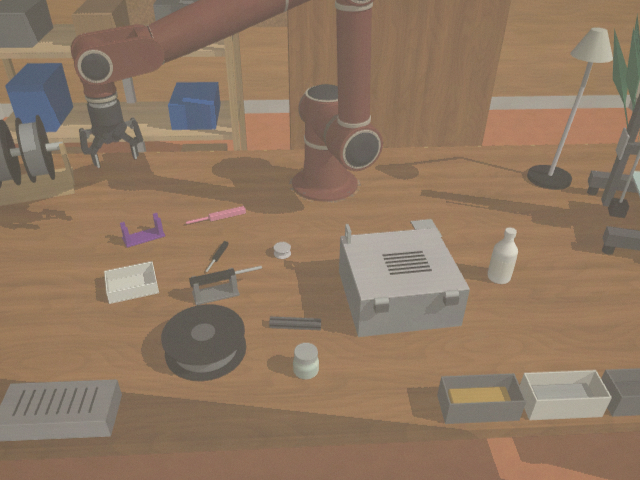

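View pics/top0.png

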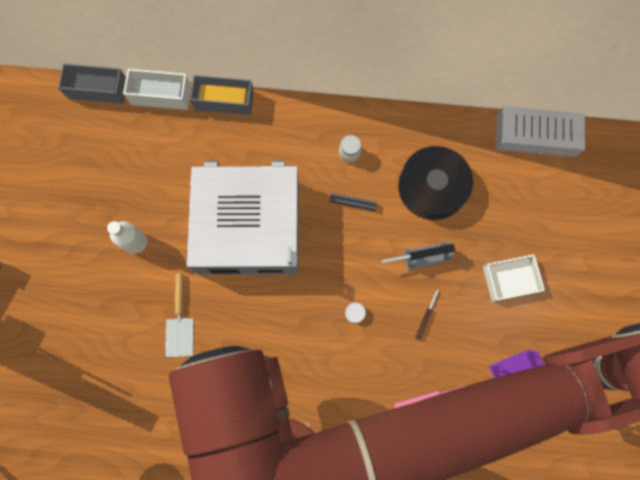

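View pics/wrist0.png

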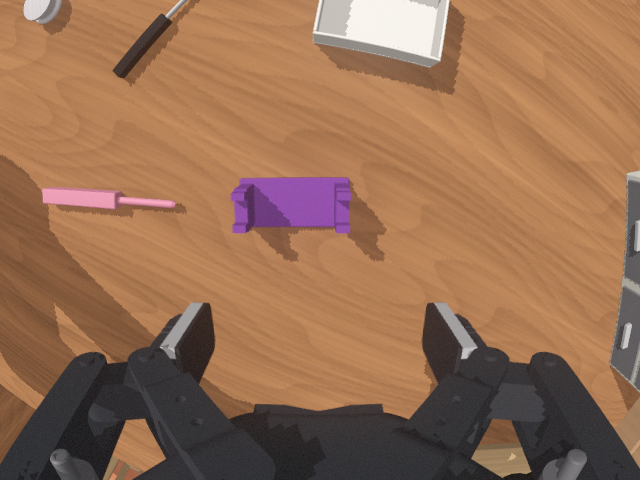

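Candidates for the bar are the black bar on the grey rest (top 430,252), the small black bar lying on the table (top 428,315) and the pink bar (scene 215,215). The purple rest (wrist 292,205) is excluded. I choose the larger black one, which lies on the grey rest, and will check it in crops.

```bash
python3 - <<'E'
import cv2,numpy as np
t=cv2.imread("pics/top0.png");s=cv2.imread("pics/scene0.png")
a=cv2.resize(t[220:290,370:480],None,fx=7,fy=7,interpolation=cv2.INTER_CUBIC)
cv2.imwrite("pics/c1.png",a)
cv2.imwrite("pics/c2.png",cv2.resize(t[155:285,180:310],None,fx=4.6,fy=4.6,interpolation=cv2.INTER_CUBIC))
cv2.imwrite("pics/c3.png",cv2.resize(s[215:335,330:470],None,fx=5,fy=5,interpolation=cv2.INTER_CUBIC))
cv2.imwrite("pics/c4.png",cv2.resize(s[255:310,180:270],None,fx=8,fy=8,interpolation=cv2.INTER_CUBIC))
E
```

```text
(no output)
```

View pics/c1.png

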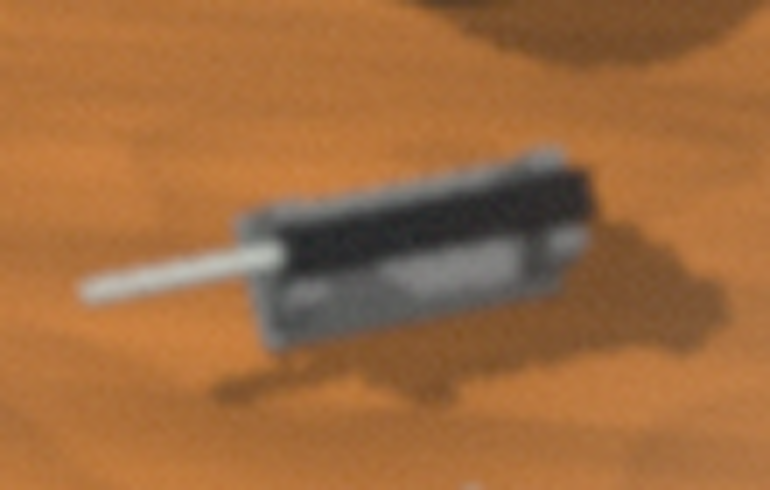

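View pics/c2.png

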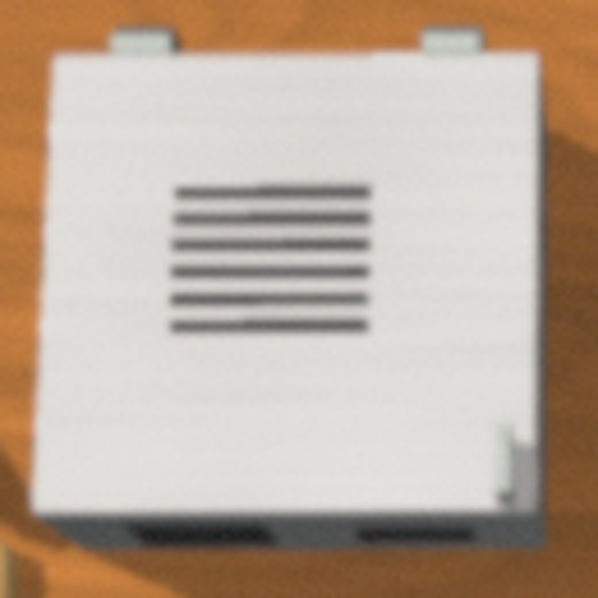

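View pics/c3.png

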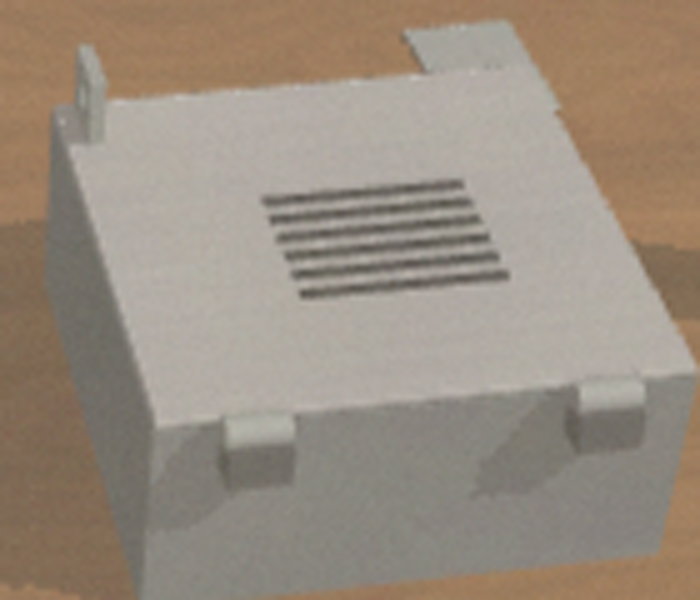

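View pics/c4.png

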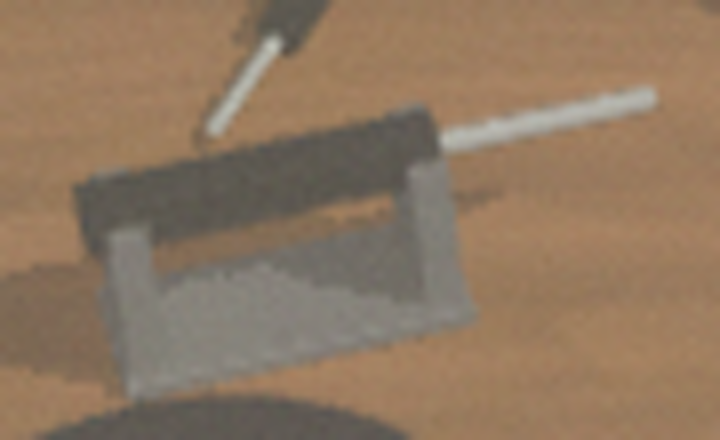

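The crops confirm it: a black grip on grey forked saddles with a steel rod, tip at top ≈(381.5,262), grip from (411,256) to (454,248). The small one beside it lies on the table. Eyelet plate at top ≈(290,256). Now I'll measure.

```bash
cat > h.py <<'E'
import cv2,numpy as np
from station import sensors,get_image,order,ctrl
from scipy.spatial.transform import Rotation as Ro
def ray(d,uv,fish=False):
    K,R,t=np.array(d["K"]),np.array(d["R"]),np.array(d["t"])
    x=np.array([(uv[0]-K[0,2])/K[0,0],(uv[1]-K[1,2])/K[1,1]])
    if fish:
        r=np.hypot(*x); v=np.r_[np.sin(r)*x/r,np.cos(r)]
    else: v=np.r_[x,1.]
    v/=np.linalg.norm(v)
    return -R.T@t, R.T@v
def onz(d,uv,z,fish=False):
    c,v=ray(d,uv,fish); return c+v*(z-c[2])/v[2]
def proj(d,X,fish=False):
    p=d["R"]@np.array(X)+d["t"];K=d["K"]
    if fish:
        rr=np.hypot(p[0],p[1]);a=np.arctan2(rr,p[2]);x=p[:2]/rr*a
    else: x=p[:2]/p[2]
    return x*[K[0,0],K[1,1]]+[K[0,2],K[1,2]]
def tri(d1,u1,d2,u2):
    A=np.zeros((3,3));b=np.zeros(3)
    for d,u in((d1,u1),(d2,u2)):
        c,v=ray(d,u,d.get("f",False));P=np.eye(3)-np.outer(v,v);A+=P;b+=P@c
    return np.linalg.solve(A,b)
def save(n,im): cv2.imwrite(f"pics/{n}.png",im[:,:,::-1])
E
python3 - <<'E'
from h import *
T=get_image("top");S=get_image("scene")
c1=lambda x,y:(370+x/7,220+y/7)
c2=lambda x,y:(180+x/4.6,155+y/4.6)
c3=lambda x,y:(330+x/5,215+y/5)
c4=lambda x,y:(180+x/8,255+y/8)
tip=onz(T,c1(82,295),.055);base=onz(T,c1(283,257),.055);print("tip",tip,"rodbase",base,np.linalg.norm(tip-base))
# grip top ends
for p in((287,247),(590,194)): print("grip end top",onz(T,c1(*p),.064))
print("scene tip",onz(S,c4(655,97),.055),"base",onz(S,c4(440,145),.055))
for p in((52,55),(540,55),(541,513),(33,513)): print("hatch top",onz(T,c2(*p),.117))
for p in((155,425),(693,370)): print("hatch scn hinge",onz(S,c3(*p),.117))
print("scn front corner",onz(S,c3(55,108),.117))
print("scn eyelet top",onz(S,c3(88,50),.153),"hole",onz(S,c3(86,97),.135))
print("top eyelet", onz(T,c2(506,430),.153),onz(T,c2(506,500),.117))
E
```

```text
tip [ 0.49120192 -0.19375952  0.055     ] rodbase [ 0.51099413 -0.26166974  0.055     ] 0.07073563621504968
grip end top [ 0.51269348 -0.26141969  0.064     ]
grip end top [ 0.54103597 -0.3638424   0.064     ]
scene tip [ 0.4904475  -0.19039026  0.055     ] base [ 0.51077145 -0.25621368  0.055     ]
hatch top [0.66482441 0.27742721 0.117     ]
hatch top [0.6888956  0.02773294 0.117     ]
hatch top [0.4507898 0.0027332 0.117    ]
hatch top [0.42706622 0.25261383 0.117     ]
hatch scn hinge [0.69228367 0.03169524 0.117     ]
hatch scn hinge [0.66831992 0.27658046 0.117     ]
scn front corner [0.45531272 0.00995009 0.117     ]
scn eyelet top [0.45693798 0.02497672 0.153     ] hole [0.47159641 0.02320833 0.135     ]
top eyelet [0.48349754 0.02182392 0.153     ] [0.45565524 0.02066154 0.117     ]
```

```bash
python3 - <<'E'
from h import *
T=get_image("top");S=get_image("scene");W=get_image("wrist")
print("cam",-W["R"].T@W["t"])
for n,p,z in(("spool",(436,183),.05),("small",(428,315),.01),("tray",(514,278),.03),("jar",(350,142),.06),("profile",(353,202),.02),("pulley",(356,313),.024),("bottle top",(116,230),.15)):print(n,onz(T,p,z))
b=np.array([.526,-.3125]);a=np.deg2rad(105.5);d=np.array([np.cos(a),np.sin(a)])
sp=onz(T,(436,183),.05)[:2]-b
print("spool rel along,perp",sp@d,sp@[d[1],-d[0]])
o=sensors.get_obs();R=Ro.from_rotvec(o["tool_rot"]).as_matrix();print(R)
print((R.T@(np.r_[b,.20]-o["tool_pos"]))*100)
E
```

```text
cam [ 0.34278876 -0.52561696  0.37343328]
spool [ 0.70477079 -0.31482897  0.05      ]
small [ 0.38007532 -0.31991545  0.01      ]
tray [ 0.48741993 -0.52023209  0.03      ]
jar [ 0.7883174  -0.09254012  0.06      ]
profile [ 0.64523493 -0.11432417  0.02      ]
pulley [ 0.36709003 -0.14395124  0.024     ]
bottle top [0.48927509 0.41458933 0.15      ]
spool rel along,perp -0.05001868657047536 0.17164658521536927
[[ 8.93474103e-01  4.49114701e-01 -1.13542630e-04]
 [ 4.49114715e-01 -8.93474067e-01  2.52615868e-04]
 [ 1.20061046e-05 -2.76699401e-04 -9.99999962e-01]]
[ 32.96022998 -10.94526951   4.81668038]
```

move_arm(
  increments=[
    [6, -2, 0, -10, 6.5],
    [12, -4, 0, -20, 6.5],
    [18, -6, 0, -30, 6.5],
    [24, -8, 0, -40, 6.5],
    [29, -9.5, 0, -50, 6.5],
  ],
  newtons=80,
)

```text
t: 1.02
tool_pos: [0.4985, -0.3415, 0.2486]
tool_rot: [2.457, 1.956, 0.0]
contact_force: [1.5, -0.3, -0.0]
opening: 0.0651
```

```bash
cat >> h.py <<'E'
def rel(X,yaw=None):
    o=sensors.get_obs();R=Ro.from_rotvec(o["tool_rot"]).as_matrix()
    y=np.degrees(np.arctan2(R[1,0],R[0,0]))
    print("t",o["t"],"pos",o["tool_pos"].round(4),"yaw",y.round(2),"tilt",R[2,2].round(5),"F",o["contact_force"].round(2),"op",round(o["opening"],4))
    if X is not None: print("delta cm",(R.T@(np.array(X)-o["tool_pos"])*100).round(2), "twist",None if yaw is None else y-yaw)
E
python3 -c "
from h import *
rel([.526,-.3125,.2],105.5)"
```

```text
t 1.025 pos [ 0.4985 -0.3415  0.2486] yaw 77.05 tilt -1.0 F [ 1.52 -0.32 -0.03] op 0.0651
delta cm [3.44 2.03 4.86] twist -28.449204087816895
```

move_arm(
  increments=[
    [1, 0.7, 0, -10, 6.5],
    [2, 1.4, 0, -20, 6.5],
    [3, 2, 0, -28.4, 6.5],
    [3.4, 2, 0, -28.4, 6.5],
    [3.4, 2, 0, -28.4, 6.5],
  ],
)

```text
t: 1.65
tool_pos: [0.5243, -0.3147, 0.2483]
tool_rot: [-1.913, -2.492, 0.0]
contact_force: [-0.5, 1.0, -0.2]
opening: 0.065
```

```bash
python3 -c "
from h import *
rel([.526,-.3125,.2],105.5)
W=get_image('wrist');save('w1',W['image']);T=get_image('top');save('t1',T['image'])
for n,X in (('tip',(.4912,-.1938,.055)),('org',(.526,-.3125,.064))): print(n,proj(W,X,True))"
```

```text
t 1.65 pos [ 0.5243 -0.3147  0.2483] yaw 104.98 tilt -1.0 F [-0.5   1.   -0.24] op 0.065
delta cm [0.17 0.22 4.83] twist -0.5150520875219229
tip [318.52146653  77.13967636]
org [321.95401908 221.74808244]
```

View pics/w1.png

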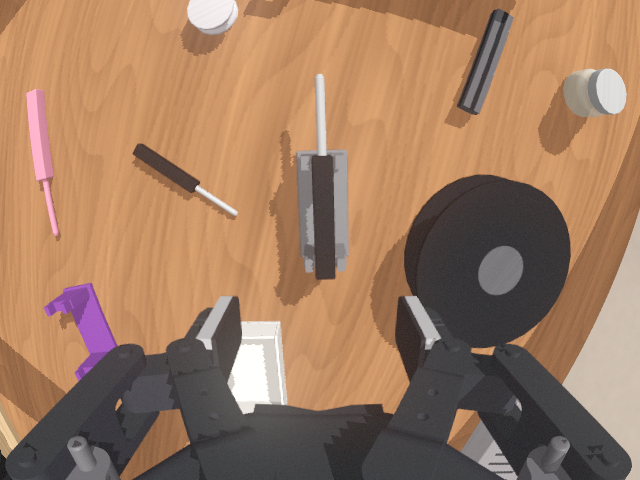

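The wrist view shows the bar in its rest, rod tip (320,75), grip front (321,155), rear (325,278). These agree with the predicted pixels.

```bash
python3 -c "
from h import *
W=get_image('wrist')
tip=onz(W,(320,74.5),.055,True);a=onz(W,(321,155.5),.064,True);b=onz(W,(325,272),.064,True)
m=onz(W,(320.5,152),.055,True)
print(tip,a,b,m)
for p,q in((m,tip),(b,a)):
  d=q-p;print(np.linalg.norm(d),np.degrees(np.arctan2(d[1],d[0])))
d=(a-b);d/=np.linalg.norm(d);print('org from tip',tip-.125*d,'from grip',(a+b)/2)
"

```

```text
[ 0.49164925 -0.19159299  0.055     ] [ 0.51042447 -0.25863607  0.064     ] [ 0.54044892 -0.35631993  0.064     ] [ 0.50940803 -0.25622085  0.055     ]
0.06702338237478624 105.36481643404927
0.10219395114946883 107.08551427974878
org from tip [ 0.52837408 -0.31107641  0.055     ] from grip [ 0.5254367 -0.307478   0.064    ]
```

move_arm(
  increments=[
    [-0.6, 0.3, 5, -0.8, 6.5],
    [-0.6, 0.3, 10, -0.8, 6.5],
    [-0.6, 0.3, 14.5, -0.8, 6.5],
    [-0.6, 0.3, 15.5, -0.8, 6.5],
    [-0.6, 0.3, 15.5, -0.8, 6.5],
  ],
)

```text
t: 2.42
tool_pos: [0.5289, -0.3201, 0.0937]
tool_rot: [1.894, 2.507, -0.0]
contact_force: [1.0, -0.2, -0.3]
opening: 0.0651
```

```bash
python3 -c "
from h import *
rel([.5287,-.3200,.053],105.8)
W=get_image('wrist');save('w2',W['image'])"
```

```text
t 2.425 pos [ 0.5289 -0.3201  0.0937] yaw 105.85 tilt -1.0 F [ 0.97 -0.24 -0.31] op 0.0651
delta cm [ 0.02 -0.02  4.07] twist 0.05337310393801431
```

View pics/w2.png

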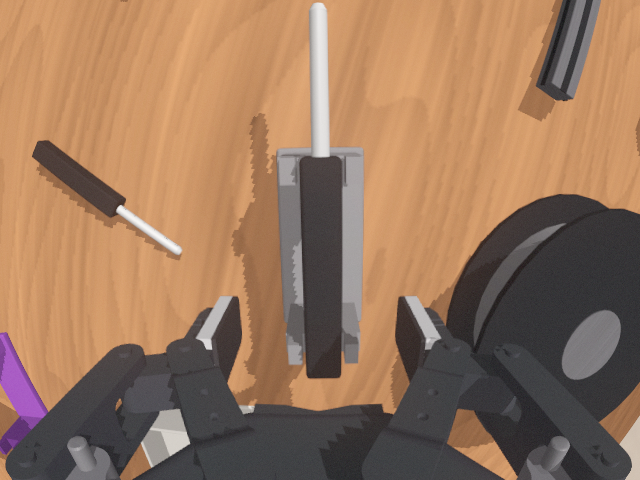

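The bar is centred between the pads (grip columns 302–342, pads 240 and 398), clear of the spool. I'll descend and grip.

move_arm(
  increments=[
    [0, 0, 2.5, 0, 6.5],
    [0, 0, 4.0, 0, 6.5],
    [0, 0, 4.0, 0, 1.5],
    [0, 0, 4.0, 0, 1.0],
    [0, 0, 4.0, 0, 1.0],
  ],
  newtons=90,
)

```text
t: 3.1
tool_pos: [0.5298, -0.3205, 0.0551]
tool_rot: [1.891, 2.505, -0.0]
contact_force: [0.5, 0.3, -0.2]
opening: 0.0163
```

move_arm(
  increments=[
    [0, 0, 0, 0, 1.0],
    [0, 0, 0, 0, 1.0],
  ],
)

```text
t: 3.35
tool_pos: [0.5298, -0.3205, 0.055]
tool_rot: [1.891, 2.505, -0.0]
contact_force: [-0.3, 0.4, 6.9]
opening: 0.0163
```

```bash
python3 -c "
from h import *
rel(None)
W=get_image('wrist');save('w3',W['image'])"
```

```text
t 3.35 pos [ 0.5298 -0.3205  0.055 ] yaw 105.89 tilt -1.0 F [-0.29  0.38  6.9 ] op 0.0163
```

View pics/w3.png

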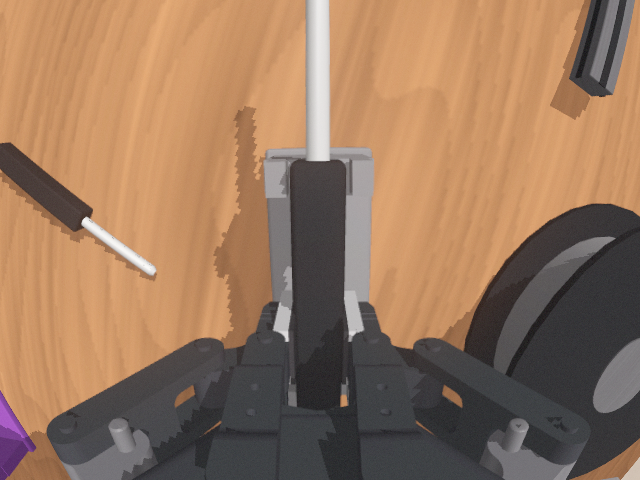

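Gripped (opening 16.3 mm). Lifting straight up.

move_arm(
  increments=[
    [0, 0, -2, 0, 1.0],
    [0, 0, -5, 0, 1.0],
    [0, 0, -9, 0, 1.0],
    [0, 0, -14, 0, 1.0],
    [0, 0, -14.5, 0, 1.0],
  ],
)

```text
t: 4.03
tool_pos: [0.5307, -0.3213, 0.2041]
tool_rot: [1.888, 2.5, -0.001]
contact_force: [0.2, -0.1, -0.6]
opening: 0.0166
```

```bash
python3 -c "
from h import *
rel([.4,-.15,.2],97)
W=get_image('wrist');save('w4',W['image']);W=get_image('scene');save('s4',W['image'])"
```

```text
t 4.025 pos [ 0.5307 -0.3213  0.2041] yaw 105.88 tilt -0.99996 F [ 0.21 -0.09 -0.59] op 0.0166
delta cm [20.05 -7.88  0.22] twist 8.880781306139653
```

View pics/w4.png

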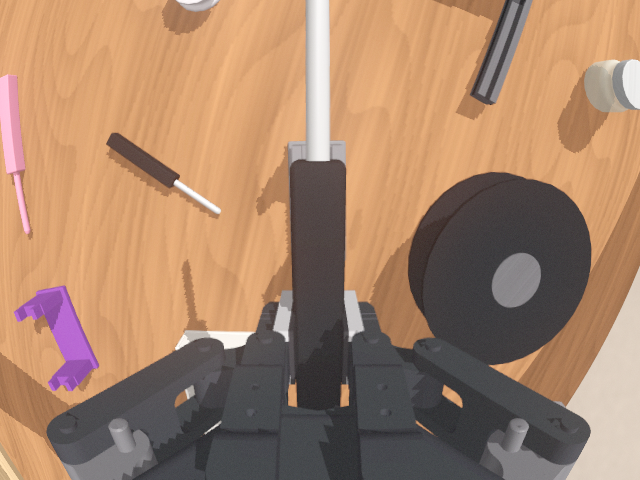

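View pics/s4.png

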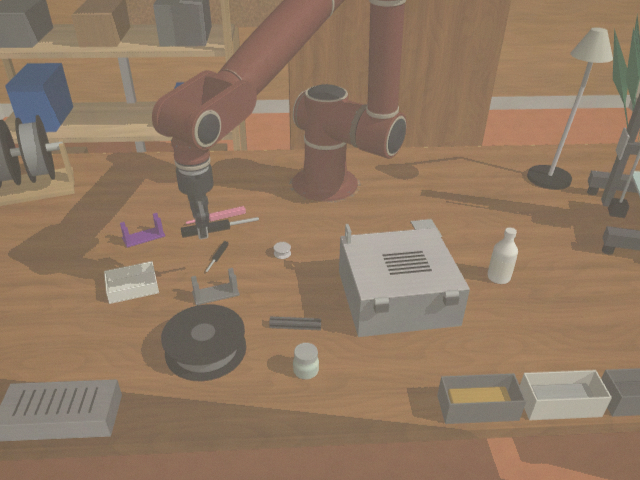

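The bar is lifted and level (scene 205,228), the rest is empty, nothing else has moved. Going to a pre-insert spot to look at the eyelet.

move_arm(
  increments=[
    [4, 0, 0, 3, 1.0],
    [8, -0.2, 0, 7, 1.0],
    [12, -0.4, 0, 10, 1.0],
    [13.5, -0.4, 0, 10.1, 1.0],
    [13.5, -0.4, 0, 10.1, 1.0],
  ],
)

```text
t: 4.75
tool_pos: [0.4875, -0.1904, 0.1969]
tool_rot: [-2.103, -2.331, 0.001]
contact_force: [-0.5, -1.3, -1.4]
opening: 0.0162
```

```bash
python3 -c "
from h import *
rel([.490,-.191,.2],95.8)
W=get_image('wrist');save('w5',W['image']);S=get_image('scene');save('s5',S['image']);T=get_image('top');save('t5',T['image'])
cv2.imwrite('pics/s5c.png',cv2.resize(S['image'][195:335,250:470,::-1],None,fx=3.6,fy=3.6,interpolation=cv2.INTER_CUBIC))
cv2.imwrite('pics/t5c.png',cv2.resize(T['image'][180:300,270:400,::-1],None,fx=5,fy=5,interpolation=cv2.INTER_CUBIC))
"
```

```text
t 4.75 pos [ 0.4875 -0.1904  0.1969] yaw 95.88 tilt -1.0 F [-0.54 -1.28 -1.4 ] op 0.0162
delta cm [-0.08  0.25 -0.31] twist 0.0790115103036726
```

View pics/w5.png

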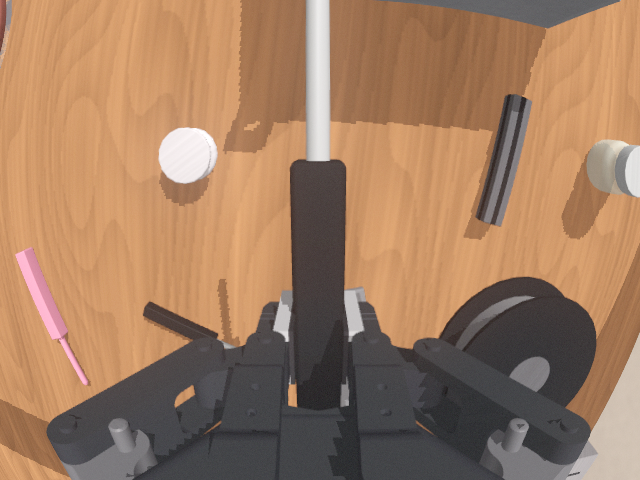

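View pics/s5c.png

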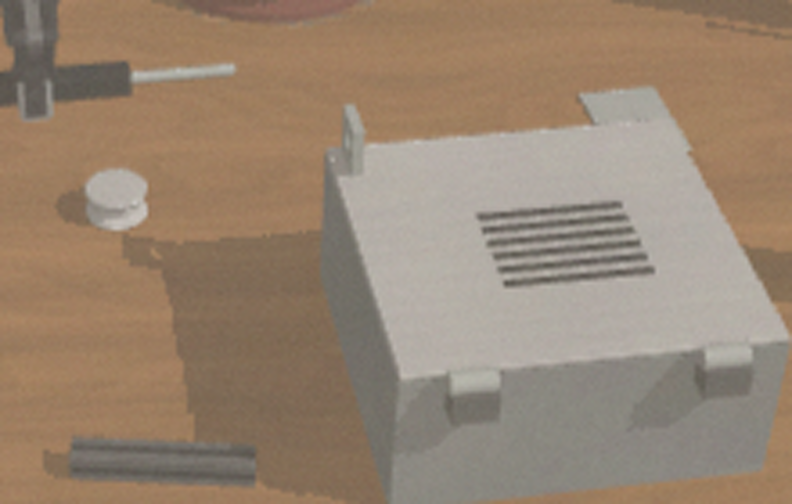

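View pics/t5c.png

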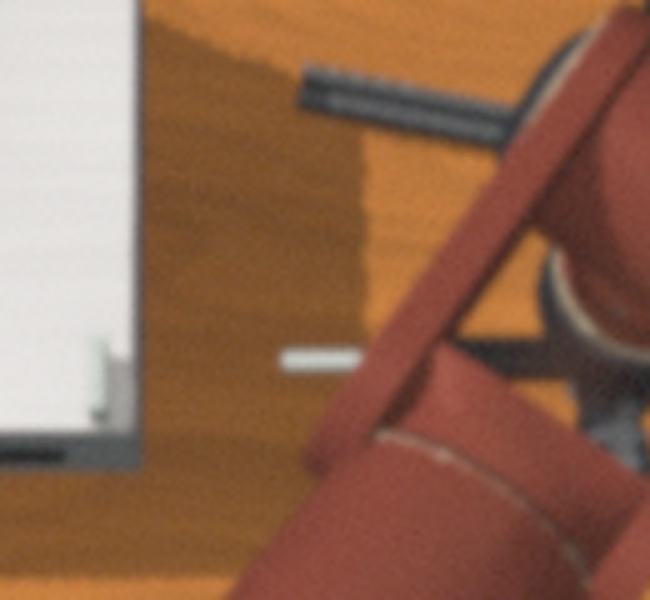

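```bash
python3 -c "
from h import *
s=cv2.imread('pics/s5.png');t=cv2.imread('pics/t5.png')
a=cv2.resize(s[218:248,335:365],None,fx=20,fy=20,interpolation=cv2.INTER_CUBIC)
b=cv2.resize(t[240:275,275:310],None,fx=16,fy=16,interpolation=cv2.INTER_CUBIC)
cv2.imwrite('pics/e1.png',a);cv2.imwrite('pics/e2.png',b)
S=get_image('scene');T=get_image('top')
print(-S['R'].T@S['t'],-T['R'].T@T['t'])
P=[.4737,-.0561,.197]
print(proj(S,P),proj(T,P))
print(tri(S,(315,214.4),T,(326.4,252)))
"
```

```text
[ 1.60394568 -0.12429506  0.95155032] [ 0.24063691 -0.06222658  1.3316638 ]
[315.31041464 214.78062663] [324.73447285 252.05119323]
[ 0.47395317 -0.05825506  0.19831361]
```

View pics/e1.png

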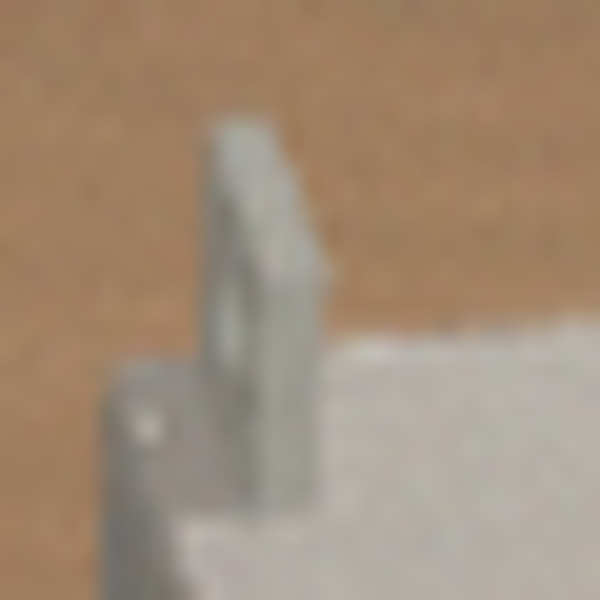

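View pics/e2.png

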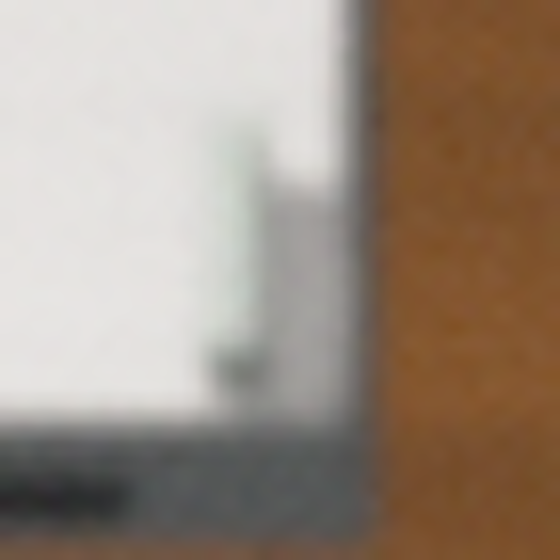

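```bash
python3 -c "
from h import *
S=get_image('scene');T=get_image('top')
e1=lambda x,y:(335+x/20,218+y/20)
e2=lambda x,y:(275+x/16,240+y/16)
f=onz(S,e1(237,120),.153);n=onz(S,e1(293,272),.153);print('S top ends',f,n,(f+n)/2)
print('S bottom hinge side',onz(S,e1(285,515),.117))
print('S hole (-y face)',onz(S,e1(230,315),.135))
f=onz(T,e2(238,350),.153);n=onz(T,e2(235,125),.153);print('T top ends',f,n,(f+n)/2)
print('T front bottom',onz(T,e2(240,395),.117))
print('tri topcentre',tri(S,e1(265,196),T,e2(237,238)))
for c in [(.445,.002)]:pass
x=np.array([np.cos(.1),np.sin(.1)]);y=np.array([-x[1],x[0]])
C=np.array([.558,.140]);print('from hatch corners, span 240 centre->eyelet -105/-110:',C-.105*x-.11*y)
"
```

```text
S top ends [0.45252056 0.0235626  0.153     ] [0.48521895 0.0270916  0.153     ] [0.46886975 0.0253271  0.153     ]
S bottom hinge side [0.48629294 0.02750979 0.117     ]
S hole (-y face) [0.46876722 0.02175741 0.135     ]
T top ends [0.45332857 0.01891095 0.153     ] [0.48493789 0.0226753  0.153     ] [0.46913323 0.02079313 0.153     ]
T front bottom [0.45337156 0.02041999 0.117     ]
tri topcentre [0.46921727 0.02300828 0.15306134]
from hatch corners, span 240 centre->eyelet -105/-110: [0.46450624 0.02006703]
```

move_arm(
  increments=[
    [0, 0.3, 3, 0, 1.0],
    [1, 0.3, 6, 0, 1.0],
    [3.5, 0.3, 6.2, 0, 1.0],
    [4.9, 0.3, 6.2, 0, 1.0],
    [4.9, 0.3, 6.2, 0, 1.0],
  ],
)

```text
t: 5.72
tool_pos: [0.4866, -0.1418, 0.137]
tool_rot: [2.104, 2.331, 0.0]
contact_force: [-0.1, 0.2, -1.2]
opening: 0.0165
```

```bash
cat > look.py <<'E'
import sys
from h import *
n=sys.argv[1]
S=get_image('scene');T=get_image('top');W=get_image('wrist')
save('s'+n,S['image']);save('t'+n,T['image']);save('w'+n,W['image'])
a=cv2.resize(S['image'][205:255,290:370],None,fx=9,fy=9,interpolation=cv2.INTER_CUBIC)
b=cv2.resize(T['image'][230:280,270:350],None,fx=9,fy=9,interpolation=cv2.INTER_CUBIC)
save('a'+n,a);save('b'+n,b)
o=sensors.get_obs();R=Ro.from_rotvec(o["tool_rot"]).as_matrix()
tip=o["tool_pos"]+R@[.135,0,0]
for X in (tip,tip-R@[.07,0,0]): 
  p,q=proj(S,X),proj(T,X);print(X,(p-[290,205])*9,(q-[270,230])*9)
E
python3 -c "
from h import *
rel([.4858,-.1411,.135],95.83)"; python3 look.py 6
```

```text
t 5.725 pos [ 0.4866 -0.1418  0.137 ] yaw 95.86 tilt -1.0 F [-0.12  0.23 -1.25] op 0.0165
delta cm [ 0.08 -0.07  0.2 ] twist 0.026267904600572933
[ 0.47312892 -0.00839257  0.13698985] [400.62310652 265.20859111] [299.08308071 231.19783416]
[ 0.48017453 -0.07803705  0.13707183] [147.25189871 287.30672045] [579.11693752 229.48221386]
```

View pics/a6.png

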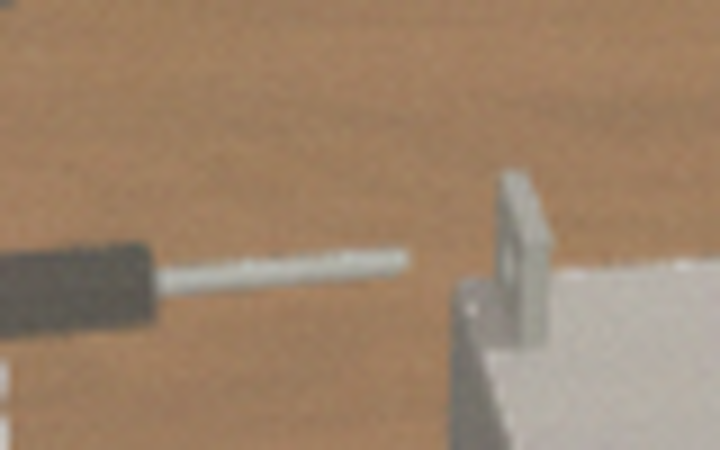

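View pics/b6.png

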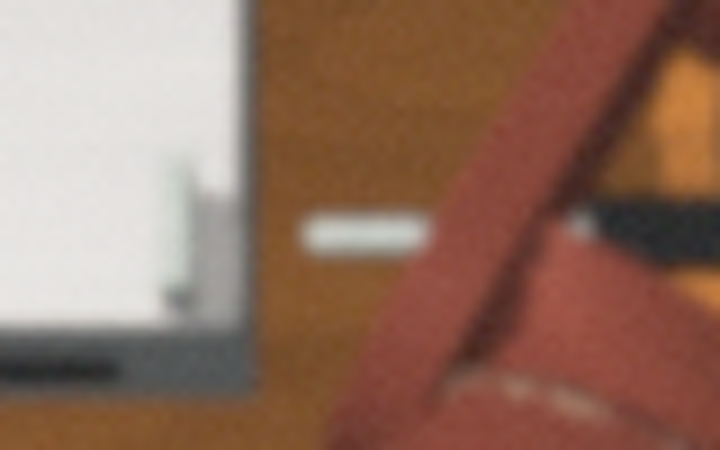

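View pics/w6.png

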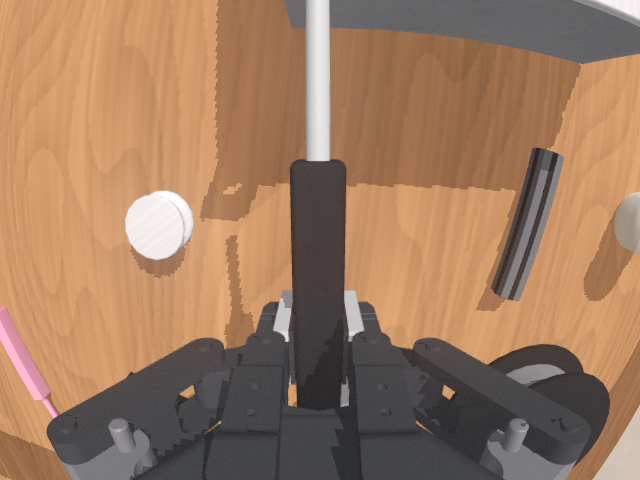

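Scene crop: rod tip (408,259), its line extended passes about 10 crop px (≈3 mm) above the hole at (509,259). In x it lines up. I'll lower 3 mm, go closer and look again.

move_arm(
  increments=[
    [0, 0, 0.3, 0, 1.0],
    [0.8, 0, 0.3, 0, 1.0],
    [1.6, 0, 0.3, 0, 1.0],
    [1.6, 0, 0.3, 0, 1.0],
  ],
)

```text
t: 6.38
tool_pos: [0.4844, -0.1254, 0.1332]
tool_rot: [-2.105, -2.332, -0.0]
contact_force: [-0.0, 0.4, -1.2]
opening: 0.0165
```

```bash
python3 -c "
from h import *
rel(None)
S=get_image('scene');T=get_image('top')
E=[.469,.023,.135];print((proj(S,E)-[290,205])*9,(proj(T,E)-[270,230])*9)"; python3 look.py 7
```

```text
t 6.375 pos [ 0.4844 -0.1254  0.1332] yaw 95.84 tilt -1.0 F [-0.02  0.36 -1.23] op 0.0165
[513.08849562 259.11554741] [172.77027526 237.20671835]
[0.47096742 0.00814338 0.13336516] [459.68195267 269.65579092] [232.91370909 236.3032669 ]
[ 0.47802532 -0.06149989  0.1333775 ] [207.5881348  291.94106879] [512.21492158 234.59552357]
```

View pics/a7.png

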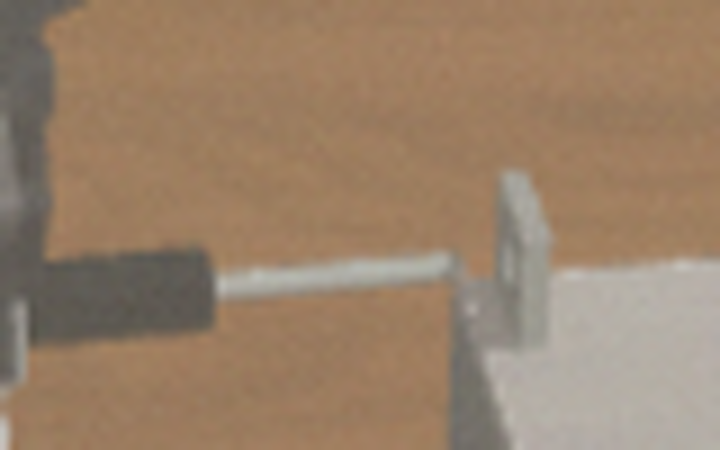

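View pics/b7.png

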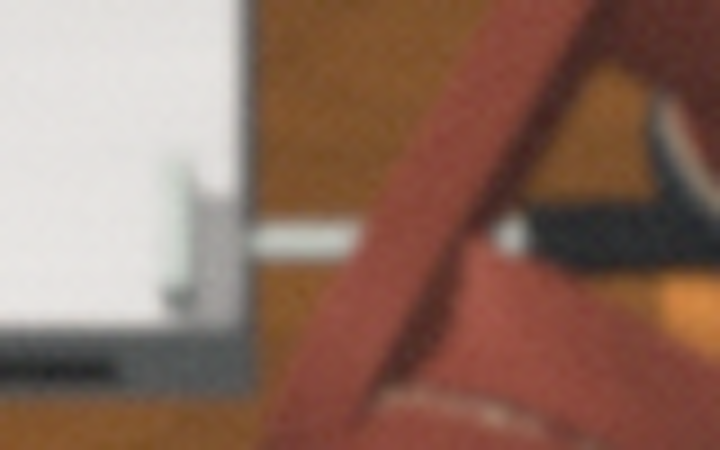

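Nearly aligned: the rod line meets the hole within 1 mm in z and is about 1 mm short in x. I'll correct y by +0.1 and insert.

move_arm(
  increments=[
    [0, 0.1, 0, 0, 1.0],
    [0.8, 0.1, 0, 0, 1.0],
    [1.6, 0.1, 0, 0, 1.0],
    [2.2, 0.1, 0, 0, 1.0],
    [2.2, 0.1, 0, 0, 1.0],
  ],
)

```text
t: 7.25
tool_pos: [0.4832, -0.1035, 0.1333]
tool_rot: [-2.105, -2.332, 0.0]
contact_force: [-1.2, 0.1, -1.4]
opening: 0.0163
```

```bash
python3 -c "
from h import *
rel(None)"; python3 look.py 8
```

```text
t 7.25 pos [ 0.4832 -0.1035  0.1333] yaw 95.84 tilt -1.0 F [-1.19  0.15 -1.4 ] op 0.0163
[0.46970316 0.03016    0.13333712] [539.04274223 264.79221307] [144.97701163 233.09256772]
[ 0.47676786 -0.03948258  0.13335276] [287.88603171 287.01423292] [424.31369434 231.35714327]
```

View pics/a8.png

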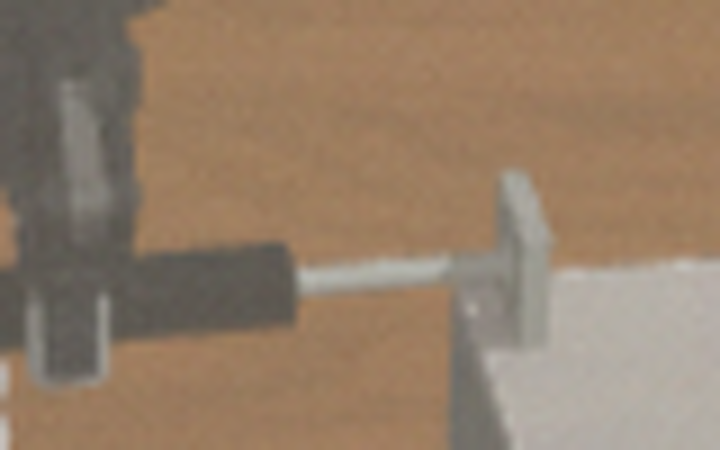

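View pics/b8.png

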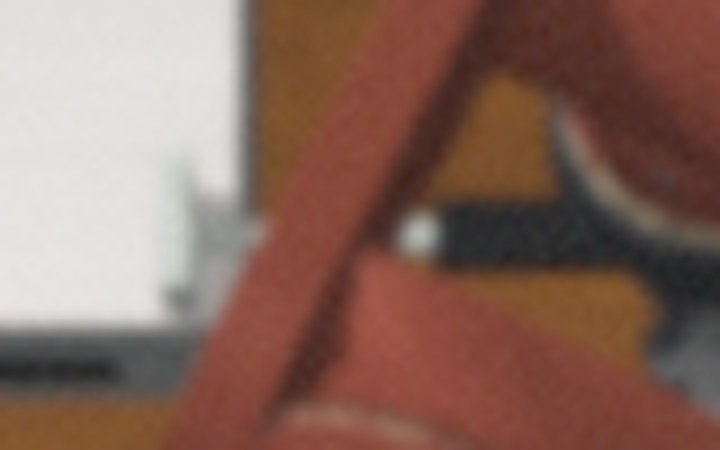

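No contact force and the rod has gone into the hole at (505,260). I'll push the rest through.

move_arm(
  increments=[
    [0.8, 0, 0, 0, 1.0],
    [1.6, 0, 0, 0, 1.0],
    [2.2, 0, 0, 0, 1.0],
    [2.2, 0, 0, 0, 1.0],
    [2.2, 0, 0, 0, 1.0],
  ],
)

```text
t: 8.02
tool_pos: [0.4811, -0.0822, 0.1333]
tool_rot: [2.106, 2.331, -0.0]
contact_force: [0.7, -0.1, -0.3]
opening: 0.0165
```

```bash
python3 -c "
from h import *
rel(None)"; python3 look.py 9
```

```text
t 8.025 pos [ 0.4811 -0.0822  0.1333] yaw 95.8 tilt -1.0 F [ 0.7  -0.08 -0.29] op 0.0165
[0.46752952 0.05196269 0.13334919] [617.00206175 257.92643497] [ 57.4815808  233.47468714]
[ 0.47457406 -0.01768194  0.13335258] [366.87522726 280.04973857] [336.90738678 231.82757372]
```

View pics/a9.png

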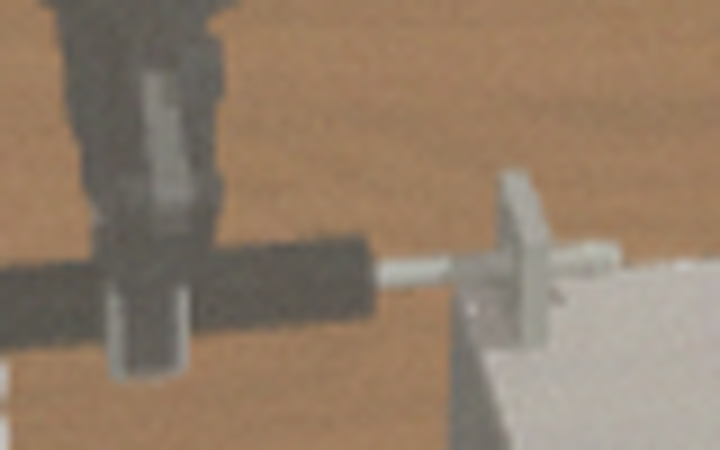

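View pics/w9.png

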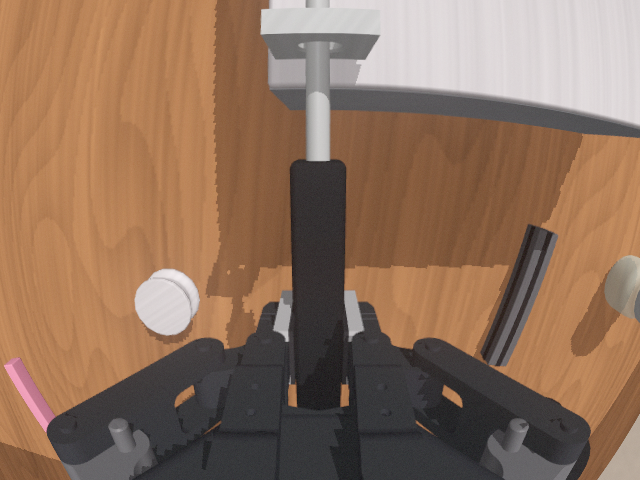

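View pics/s9.png

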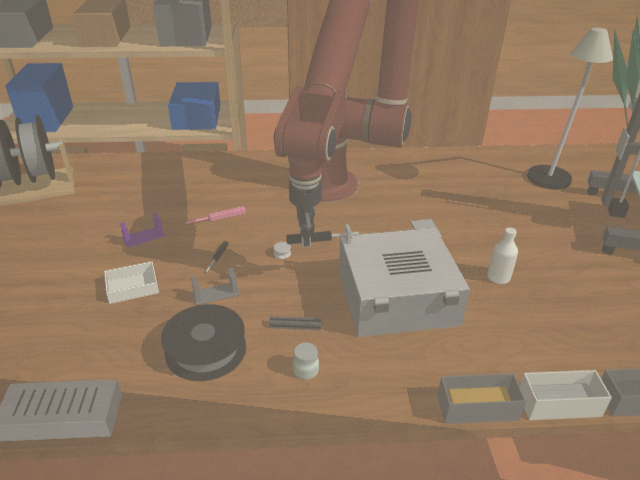

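The rod is through: the tip shows at crop (615,250), about 29 mm past the hole centre. The wrist view shows the rod (x≈318) centred on the plate (262–378), the hatch shut, and no force. Next I'll compute the arc.

```bash
python3 -c "
import numpy as np
for th in np.arange(0,1.06,.05):
  c,s=np.cos(th),np.sin(th);print('%.2f  dy %.2f dz %.2f'%(th,22.5*(1-c)+2.4*s,-(22.5*s+2.4*(c-1))))"
```

```text
0.00  dy 0.00 dz -0.00
0.05  dy 0.15 dz -1.12
0.10  dy 0.35 dz -2.23
0.15  dy 0.61 dz -3.34
0.20  dy 0.93 dz -4.42
0.25  dy 1.29 dz -5.49
0.30  dy 1.71 dz -6.54
0.35  dy 2.19 dz -7.57
0.40  dy 2.71 dz -8.57
0.45  dy 3.28 dz -9.55
0.50  dy 3.91 dz -10.49
0.55  dy 4.57 dz -11.41
0.60  dy 5.29 dz -12.29
0.65  dy 6.04 dz -13.13
0.70  dy 6.84 dz -13.93
0.75  dy 7.67 dz -14.69
0.80  dy 8.55 dz -15.41
0.85  dy 9.45 dz -16.09
0.90  dy 10.39 dz -16.72
0.95  dy 11.36 dz -17.30
1.00  dy 12.36 dz -17.83
1.05  dy 13.39 dz -18.31
```

move_arm(
  increments=[
    [0, 0.15, -1.1, 0, 1.0],
    [0, 0.35, -2.2, 0, 1.0],
    [0, 0.6, -3.3, 0, 1.0],
    [0, 0.9, -4.4, 0, 1.0],
    [0, 1.3, -5.5, 0, 1.0],
  ],
  newtons=100,
)

```text
t: 8.8
tool_pos: [0.4943, -0.0809, 0.1893]
tool_rot: [2.106, 2.331, 0.0]
contact_force: [-1.5, 0.9, -3.1]
opening: 0.0161
```

```bash
cat > look2.py <<'E'
import sys
from h import *
n=sys.argv[1]
rel(None)
S=get_image('scene');W=get_image('wrist')
a=cv2.resize(S['image'][150:330,270:480],None,fx=2.4,fy=2.4,interpolation=cv2.INTER_CUBIC)
w=cv2.resize(W['image'],None,fx=0.45,fy=0.45,interpolation=cv2.INTER_AREA)
m=np.zeros((432,800,3),np.uint8);m[:432,:504]=a;m[:216,504:504+288]=w
save('m'+n,m);save('s'+n,S['image']);save('w'+n,W['image'])
E
python3 look2.py 10
```

```text
t 8.8 pos [ 0.4943 -0.0809  0.1893] yaw 95.79 tilt -1.0 F [-1.49  0.89 -3.1 ] op 0.0161
```

View pics/m10.png

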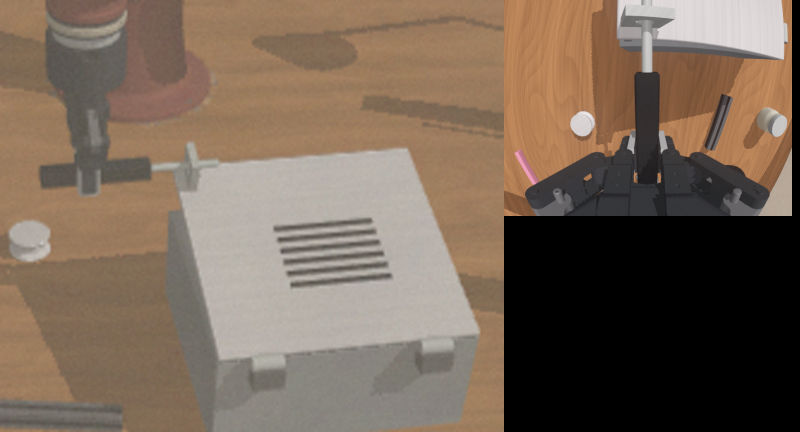

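The hatch is rising with the bar (eyelet at 188,170, rod tip visible beyond it). Continuing.

move_arm(
  increments=[
    [0, 0.4, -1.05, 0, 1.0],
    [0, 0.9, -2.05, 0, 1.0],
    [0, 1.4, -3.05, 0, 1.0],
    [0, 2.0, -4.05, 0, 1.0],
    [0, 2.6, -5.0, 0, 1.0],
  ],
)

```text
t: 9.52
tool_pos: [0.5204, -0.0782, 0.2391]
tool_rot: [2.106, 2.331, 0.0]
contact_force: [-0.3, 0.1, -2.5]
opening: 0.0164
```

```bash
python3 look2.py 11
```

```text
t 9.525 pos [ 0.5204 -0.0782  0.2391] yaw 95.79 tilt -1.0 F [-0.32  0.13 -2.5 ] op 0.0164
```

View pics/m11.png

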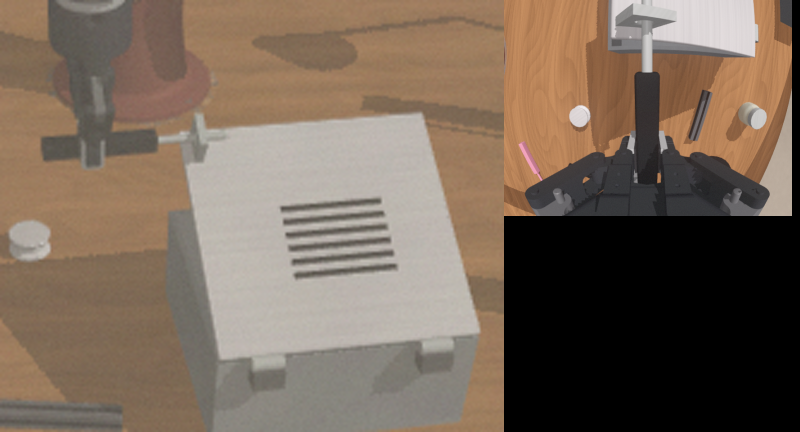

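move_arm(
  increments=[
    [0, 0.65, -0.9, 0, 1.0],
    [0, 1.4, -1.8, 0, 1.0],
    [0, 2.1, -2.65, 0, 1.0],
    [0, 2.9, -3.45, 0, 1.0],
    [0, 3.75, -4.2, 0, 1.0],
  ],
)

```text
t: 10.25
tool_pos: [0.5579, -0.0744, 0.281]
tool_rot: [2.106, 2.331, 0.001]
contact_force: [-0.1, -0.1, -1.2]
opening: 0.0157
```

```bash
python3 look2.py 12
```

```text
t 10.25 pos [ 0.5579 -0.0744  0.281 ] yaw 95.79 tilt -1.0 F [-0.14 -0.13 -1.23] op 0.0157
```

View pics/m12.png

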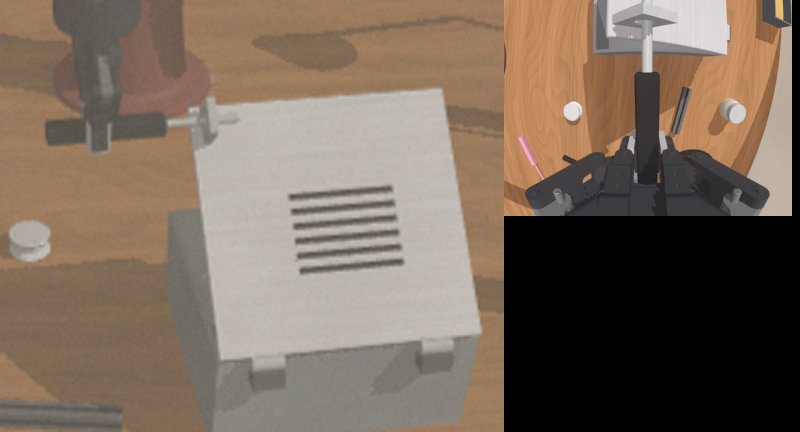

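move_arm(
  increments=[
    [0, 0.9, -0.7, 0, 1.0],
    [0, 1.8, -1.4, 0, 1.0],
    [0, 2.7, -2.05, 0, 1.0],
    [0, 3.7, -2.6, 0, 1.0],
    [0, 4.7, -3.15, 0, 1.0],
  ],
)

```text
t: 10.98
tool_pos: [0.6048, -0.0697, 0.3123]
tool_rot: [2.106, 2.331, 0.0]
contact_force: [-0.3, 0.6, -1.1]
opening: 0.0162
```

move_arm(
  increments=[
    [0, 0, 0, 0, 1.0],
    [0, 0, 0, 0, 1.0],
  ],
)

```text
t: 11.22
tool_pos: [0.6039, -0.0697, 0.3117]
tool_rot: [-2.106, -2.331, 0.0]
contact_force: [0.3, -0.4, 0.0]
opening: 0.0163
```

```bash
python3 look2.py 13
```

```text
t 11.225 pos [ 0.6039 -0.0697  0.3117] yaw 95.79 tilt -1.0 F [ 0.26 -0.41  0.04] op 0.0163
```

View pics/m13.png

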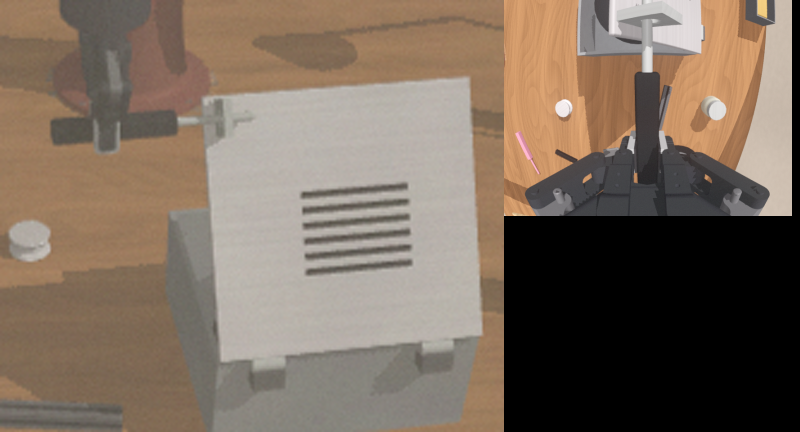

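```bash
cat > ang.py <<'E'
from h import *
E0=np.array([.469,.0235,.135]);a=np.deg2rad(5.8)
X=np.array([np.cos(a),np.sin(a),0]);Y=np.array([-X[1],X[0],0]);Z=np.array([0,0,1.])
H=E0+.225*X+.11*Y-.024*Z
def ang_px(S,px,pt):
    # ray hits the plane y=pt_y of the hatch; angle of that point about the hinge, minus its angle when shut
    c,v=ray(S,px);l=((H+pt[1]*Y-c)@Y)/(v@Y)
    p=c+l*v-H
    return p@X,p@Z
# simpler: compare pixels of a hatch point at several angles
def at(th,pt):
    c,s=np.cos(th),np.sin(th)
    return H+pt[1]*Y+X*(pt[0]*c+pt[2]*s)+Z*(-pt[0]*s+pt[2]*c)
E
python3 -c "
from ang import *
S=get_image('scene')
print('H',H)
for th in(.6,.7,.75,.8,.9,.95,1.,1.05):
  print(th,[((proj(S,at(th,p))-[270,150])*2.4).round(1).tolist() for p in((-.24,-.125,.006),(-.24,.125,.006),(0,-.125,.006),(0,.125,.006))])"
```

```text
H [0.68173197 0.15567454 0.111     ]
0.6 [[181.1, 121.9], [430.2, 101.8], [219.0, 364.9], [481.7, 337.3]]
0.7 [[185.1, 113.5], [438.4, 93.3], [219.1, 365.6], [481.8, 337.9]]
0.75 [[187.2, 110.0], [442.7, 89.8], [219.2, 365.9], [481.9, 338.2]]
0.8 [[189.4, 107.2], [447.3, 86.8], [219.2, 366.2], [481.9, 338.5]]
0.9 [[194.3, 103.3], [456.8, 82.6], [219.3, 366.9], [482.0, 339.2]]
0.95 [[196.8, 102.3], [461.8, 81.4], [219.3, 367.2], [482.0, 339.5]]
1.0 [[199.5, 101.9], [466.9, 80.9], [219.3, 367.6], [482.0, 339.8]]
1.05 [[202.3, 102.2], [472.2, 81.0], [219.3, 367.9], [482.0, 340.1]]
```

The raise is confirmed: front corners at crop (203,97) and (469,77) match about 1.0–1.05 rad, and the arm's position gives 1.00. Bringing it back.

move_arm(
  increments=[
    [0, -0.5, 0.25, 0, 1.0],
    [0, -1.0, 0.55, 0, 1.0],
    [0, -1.5, 0.8, 0, 1.0],
    [0, -2.0, 1.1, 0, 1.0],
    [0, -2.45, 1.4, 0, 1.0],
  ],
)

```text
t: 12.0
tool_pos: [0.5791, -0.0723, 0.2975]
tool_rot: [-2.106, -2.331, 0.0]
contact_force: [-0.7, -0.4, -1.4]
opening: 0.0162
```

move_arm(
  increments=[
    [0, -0.45, 0.35, 0, 1.0],
    [0, -0.9, 0.65, 0, 1.0],
    [0, -1.35, 1.0, 0, 1.0],
    [0, -1.8, 1.4, 0, 1.0],
    [0, -2.25, 1.75, 0, 1.0],
  ],
)

```text
t: 12.62
tool_pos: [0.5568, -0.0745, 0.2799]
tool_rot: [-2.106, -2.331, 0.0]
contact_force: [-0.2, 0.5, -2.0]
opening: 0.0165
```

move_arm(
  increments=[
    [0, 0, 0, 0, 1.0],
    [0, 0, 0, 0, 1.0],
    [0, 0, 0, 0, 1.0],
    [0, 0, 0, 0, 1.0],
  ],
)

```text
t: 13.12
tool_pos: [0.5573, -0.0745, 0.2804]
tool_rot: [2.106, 2.331, 0.0]
contact_force: [0.3, -0.3, -1.2]
opening: 0.0163
```

```bash
python3 look2.py 14; python3 look.py 14 >/dev/null
```

```text
t 13.125 pos [ 0.5573 -0.0745  0.2804] yaw 95.79 tilt -1.0 F [ 0.31 -0.29 -1.24] op 0.0163
```

View pics/m14.png

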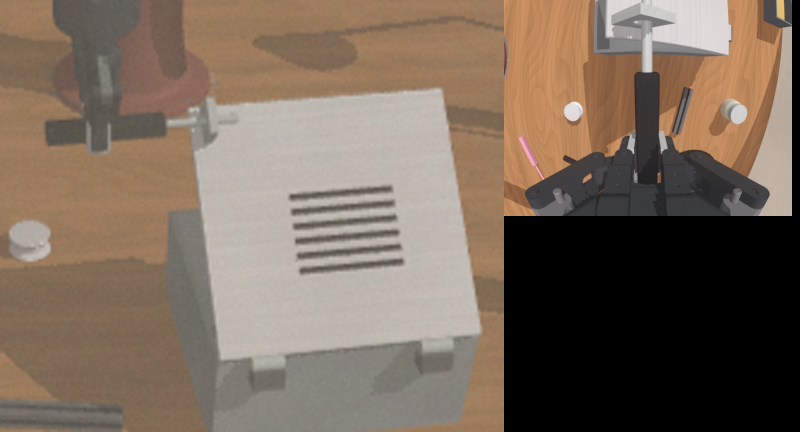

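View pics/s14.png

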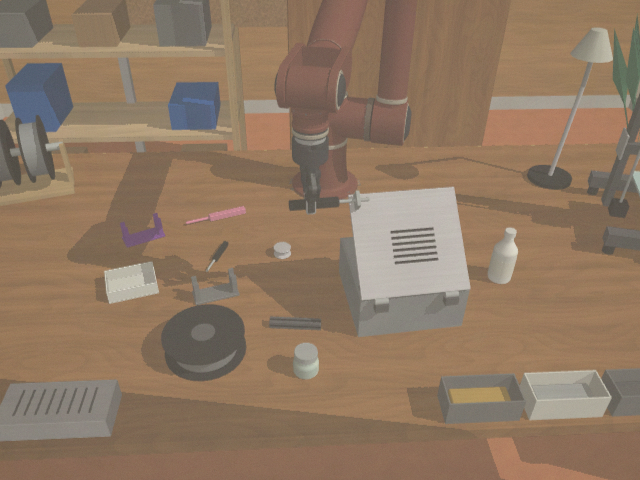

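View pics/w14.png

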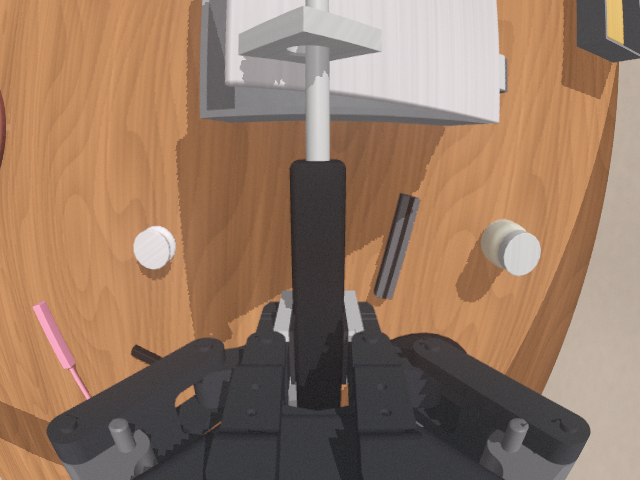

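The hatch rests on the rod at about 0.75 rad: corners (190,107) and (442,88), with the arm position also giving 0.75. The tip shows well beyond the plate and all bystanders are in place. One more stillness check, then I hand in.

```bash
python3 - <<'E'
from h import *
a=cv2.imread('pics/s14.png').astype(int);S=get_image('scene')['image'][:,:,::-1].astype(int)
print("mean abs diff in hatch area",np.abs(a-S)[180:330,330:470].mean())
o=sensors.get_obs();print(o['t'],o['dq'].round(4),o['opening'])
order.finish_job()
E
```

```text
mean abs diff in hatch area 1.7634603174603174
13.425 [-0.0025 -0.0028  0.0015  0.0001  0.0021 -0.0003] 0.016283042912070597
the job is handed in; nothing more can be done
```

I handed the job in at about 13.4 s, with the arm holding the hatch still on the bar at about 0.75 rad, inside the 0.62–0.87 window. No verdict is reported.

- **Pick-up and insertion:** I took the larger black bar from the grey rest. With the hatch shut, I put the rod through the eyelet from the −y side, tip about 29 mm past the hole centre.
- **Raise and return:** I lifted the hatch along its arc to about 1.0 rad, held it there about 0.3 s, then brought it back.
- **Last checks:**
  - The arm position gives 0.75 rad. In the scene picture one corner gives about 0.745 and the other about 0.80, so they differ by 0.05 rad, both inside the window.
  - The rod tip still shows well beyond the eyelet, and the grip is firm (opening 16.3 mm).
  - The measured force is about 1–2 N and joint speeds are almost zero. A late picture of the hatch area shows only noise-level change.
  - By eye, the bystanders have not moved, and I saw no sign of the robot touching the chamber or hatch.
- **Small disagreements:** camera and arm estimates differed by about 2–3 mm along y, and before insertion the rod line read 3 mm high. I corrected the height before entry. The y difference lies along the rod, so I left it.

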